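# Present the notched test plate label up over the light pad

## Task

Three glass coating-test plates are drying on rubber bungs; pick up the one with a notched corner, holding it by the clear glass in the middle and gently (squeezed with no more than 40 N), and leave the other two plates and everything else where they are. Both ends look alike, but the end with the notch is the frosted label end: bring the plate over the middle of the light pad, well clear of it (about 15 cm up), and tip it to about 45 degrees with the notched end uppermost and its top face still facing up. Finish while holding it there still; do not put it down.

Things in the scene. Friction and masses are not known exactly. Their poses are not given: they have to be found in the camera images.
- plate: glass test plate 120 x 40 x 6 mm, 58 to 94 g, flat on one of three bungs, any yaw. Origin: centre of its underside (30 mm above the table at the start). x along its length to the notched, frosted label end, y across its width, z out of its labelled top face (up at the start). Middle 60 mm clear glass, last 30 mm at each end matt white. The 14 mm square corner at +x, +y is missing
- label_end (a point): middle of the plate's notched short edge (frosted label end), at half its thickness: 60 mm along +x from the plate's origin, 3 mm up. Only this end of this plate has a notch
- coated_end (a point): middle of the plate's other short edge (end with a matt white test coating, square corners), at half its thickness: 60 mm along -x from the plate's origin, 3 mm up
- bung0: black rubber bung under the middle of the notched plate, fixed to the table: tapered, 26 mm wide at the foot, 23 mm at the top, 30 mm tall; the other two plates lie on the same kind. Origin: centre of its underside, on the table
- spare_a: a plate lying near the notched one, of the same glass and size (120 x 40 x 6 mm, matt patches at both ends) but with four square corners, on its own bung; leave it alone. Origin: centre of its underside, x along its length
- spare_b: another plate lying near the notched one, of the same glass and size (120 x 40 x 6 mm, matt patches at both ends) but with four square corners, on its own bung; leave it alone. Origin: centre of its underside, x along its length
- light_pad: flat light pad fixed to the table, aluminium frame with a white top, 160 (its x) x 200 (its y) x 13 mm tall. Origin: centre of its underside, on the table
- bottle_a: loose white plastic bottle 38 mm wide, 95 mm tall; leave it alone. Origin: centre of its underside
- bottle_b: loose white plastic bottle 38 mm wide, 95 mm tall; leave it alone. Origin: centre of its underside
- amber: loose amber glass bottle 42 mm wide, 85 mm tall; leave it alone. Origin: centre of its underside
- jar: loose glass jar with an orange lid, 66 mm wide, 75 mm tall; leave it alone. Origin: centre of its underside
- beaker: loose clear plastic beaker 60 mm wide, 70 mm tall; leave it alone. Origin: centre of its underside
- cap: loose white bottle cap 28 mm wide, 18 mm tall; leave it alone. Origin: centre of its underside
- spatula: loose spatula lying flat, about 200 mm long; leave it alone. x along its length
There are look-alikes about, which are no part of the job. What is shaped like the plate but orange is not meant.

How it is judged:
On the way:
1. the notched plate is lifted clear of its bung, held by the clear glass in its middle (contact force between plate and the fingers above 1 N and x of the grasp point in the frame of plate between -0.02 and 0.02 m and height (world z) of plate above 0.06 m), for 0.2 s.
At the end, for the whole second after the job is handed in: plate still held by its clear middle (within 20 mm), over the pad centre within 60 mm, under 300 mm up, lower edge over 60 mm above the table; notched end up, length sloping 25 to 65 degrees, top face up; still, touching only the fingers (contact force between plate and the fingers above 1 N and x of the grasp point in the frame of plate between -0.02 and 0.02 m and horizontal distance between plate and light_pad below 0.06 m and height (world z) of coated_end above 0.06 m and height (world z) of plate below 0.3 m and angle between plate's own x axis and vertical below 1.13 rad and angle between plate's own z axis and vertical below 1.13 rad and linear speed of plate below 0.02 m/s and contact force between plate and light_pad below 0.1 N); the arm keeps its last pose, push and grip.
It fails at once if the plate is squeezed or pressed with more than 50 N a finger (100 N over both together) (contact force between plate and the fingers above 100 N).
It fails at once if one of the other two plates is moved by more than 15 mm (distance of any of spare_a, spare_b from where it was at the start of the episode above 0.015 m).
It fails at once if a bystander is moved by more than 30 mm (distance of any of bottle_a, bottle_b, amber, jar, beaker, cap, spatula from where it was at the start of the episode above 0.03 m).
It also fails if it takes over 38 s, if anything falls off the work surface, if the arm or the gripper's body presses on something with over 40 N, if the wrist force passes 120 N, or if a joint passes its speed limit or range.

## Robot

A 7-joint arm with a two-finger parallel gripper is mounted at the origin on the work surface. World frame = base frame: x ahead of the robot, y to its left, z up, the work surface at z = 0. Lengths are in m, angles in rad, forces in N, time in s.
With the tool pointing down it reaches from about 0.425 to 0.925 m from the base axis. Payload 6.8 kg.
Tool frame: the origin (TCP) lies on the front face of the gripper's body, between the roots of the fingers; the fingertips stand 73 mm ahead of it and the grasp point (between the pads) lies 54 mm ahead of it (env.nose_length is the distance from the TCP to the fingertips, in m); z points along the fingers, y is the line along which they close (so a half turn about z gives the same grasp; the last joint's range is limited). The gripper opens to 85 mm and grips with 20 to 120 N. Pads are 22 mm wide; open, the fingers measure 114 mm over their backs; the gripper's body (76 mm by 85 mm) begins 54 mm behind the grasp point. The pads swing forward as they close: fully open they stand 13 mm farther back than shut.
Start: joints at [1.083, 0.477, 0.022, 1.555, -0.011, 1.109, -0.083], TCP at [0.25, -0.627, 0.304] pointing down, gripper open.
Joint ranges: [-2.96, 2.96], [-0.34, 2.1], [-1.41, 1.46], [0.24, 2.44], [-1.37, 4.51], [0.17, 1.92], [-2.96, 2.96]. Speed limits (rad/s): [2.39, 2.39, 3.14, 3.14, 3.14, 3.14, 3.14].

## Interface

Orientations are given as a unit quaternion [w, x, y, z].
In Python, from cell import env, kin, camera, calibration, job gives the robot as it stands. The module is installed in compiled form; this text tells all that it offers. Calls block until the motion is done:
- env.reach(position, orientation): joint-space move of the TCP to a pose.
- env.movel(position, velocity=0.15, rot=None, stop_force=None): straight line of the TCP; rot=None keeps the orientation; velocity is the mean speed in m/s. With stop_force (N) it stops when the force on the tool has changed by that much, and returns True; else False.
- env.goto_joints(angles): joint-space move.
- env.grip(opening, f_grip=None): finger opening in m; f_grip is the grip in N (None keeps the last); returns when the fingers have stopped.
- env.dwell(seconds).
- kin.inverse_kinematics(position, orientation): joint angles nearest the present ones, or None.
- env.get_state(): the state.
- camera(name): name is "side" or "top" or "wrist"; returns (picture, depth): 384x512x3 uint8, blue, green, red; 384x512 float32, m along the optical axis (not along the pixel's ray), 0 where there is no reading.
- calibration(name): a dict with "fx", "fy", "cx", "cy" (pixels), "k1" (the pictures are not rectified: a ray, as slopes to the right and down, at radius r is drawn at 1 + k1 r^2 times it, then the intrinsics apply), "rvec" (rotation vector, rad) and "tvec" (3), from world to camera coordinates, as OpenCV has them. Camera axes: x right, y down, z forward; pixel columns grow to the right and rows downward; lengths in m; the calibration is good to about 2 mm. A picture is of the moment at which its call begins: read the wrist's pose just before it. calibration takes no time and is no camera call; for the wrist camera it gives the pose at the moment of the call.
A pose or a line that the arm cannot do raises env.PlanningError and nothing moves.
- job.job_done(): hands the job in; it is judged then, once.
The state is a dict: "time": time; "qpos": joint angles; "joint_velocities": joint speeds; "joint_torque": joint torques, N m; "tcp_pos": TCP position; "orientation": TCP orientation; "force": force on the tool from outside, world axes, zero at the start; "torque": the same for the moment, N m; "opening": finger opening in m; "gripper_force": force on a finger pad.
Only numpy, scipy, OpenCV 4.12 (cv2) and the standard library are available. Lean on these libraries where they do the work, as an engineer would, in place of code of your own. Each camera call takes 0.05 s, during which the arm holds its last target. There are 200 camera calls.

## Working session

There is one attempt and no reset: what is moved stays moved. The work goes in short steps, each a Python script; the robot and the scene stay as the last script left them, time stands still between calls to the robot, and variables do not carry over. Pictures are saved under pics/ and viewed, at most 10 in all, crops included, and the job is handed in when it is done.

```bash
mkdir -p pics
cat > h.py <<'E'
import numpy as np, cv2
from cell import env, kin, camera, calibration, job
from scipy.spatial.transform import Rotation as R
def ray(c,u,v):
    K=np.array([[c['fx'],0,c['cx']],[0,c['fy'],c['cy']],[0,0,1.]])
    p=cv2.undistortPoints(np.array([[[u,v]]],float),K,np.array([c['k1'],0,0,0.]))[0,0]
    Rm=cv2.Rodrigues(np.array(c['rvec'],float))[0]; t=np.array(c['tvec'],float).ravel()
    return -Rm.T@t, Rm.T@np.array([p[0],p[1],1.])
def onz(c,u,v,z):
    o,d=ray(c,u,v); return o+d*(z-o[2])/d[2]
def tri(c1,p1,c2,p2):
    A=[];b=[]
    for c,p in((c1,p1),(c2,p2)):
        o,d=ray(c,*p); d=d/np.linalg.norm(d); M=np.eye(3)-np.outer(d,d); A.append(M);b.append(M@o)
    return np.linalg.lstsq(np.vstack(A),np.hstack(b),rcond=None)[0]
E
python3 - <<'E'
from h import *
for n in('top','side'):
    im,d=camera(n); cv2.imwrite(f'pics/{n}0.png',im); np.save(f'{n}0.npy',d)
    cv2.imwrite(f'pics/{n}0b.png',cv2.resize(im,(800,600),interpolation=cv2.INTER_CUBIC))
    print(n,ray(calibration(n),256,192))
print(env.get_state()['time'])
E
```

```text
top (array([ 0.38650777, -0.07967483,  0.99958717]), array([ 0.20804975,  0.01678203, -0.97809274]))
side (array([0.1531393 , 0.39411637, 0.83537417]), array([ 0.42338479, -0.45555552, -0.78314368]))
0.1
```

View pics/top0b.png

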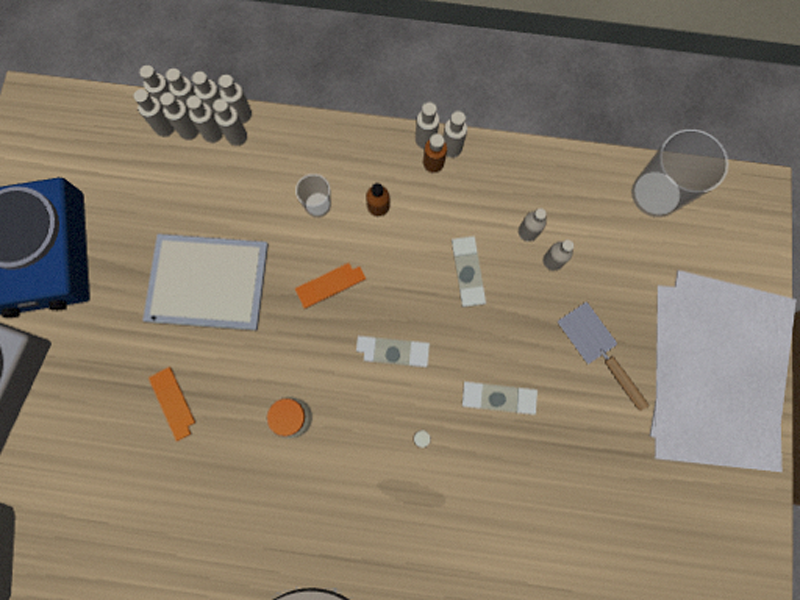

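View pics/side0b.png

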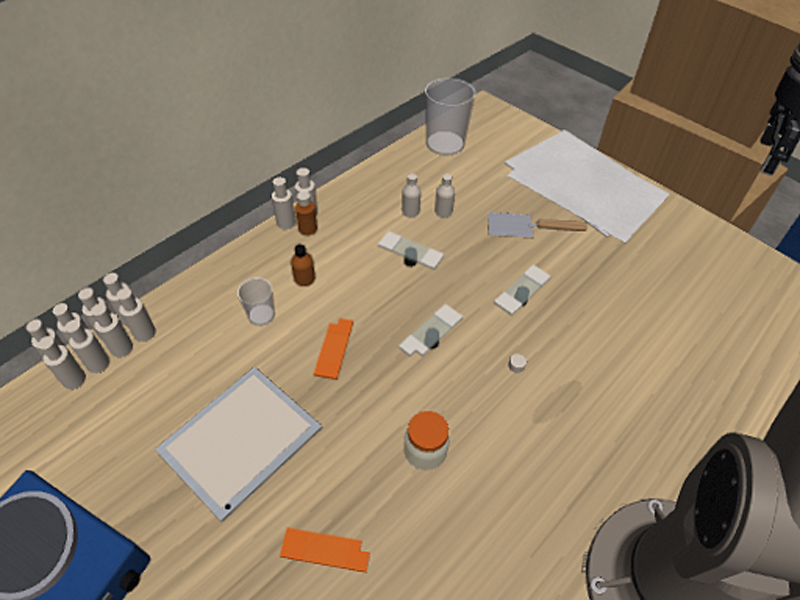

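Top view (800x600 scale): the candidates are plates at (393,352), (468,271) and (500,398). Two orange look-alikes lie at (330,285) and (172,404). The plate at (393,352) appears to have a notch at its left end, lower corner. I'll confirm that in a crop.

Run:
```python
from h import *
a=cv2.imread('pics/top0.png')[200:250,215:290]; b=cv2.imread('pics/side0.png')[185:235,245:320]
cv2.imwrite('pics/crop.png',np.vstack([cv2.resize(x,None,fx=6,fy=6,interpolation=cv2.INTER_CUBIC) for x in(a,b)]))
```

```text
(no output)
```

View pics/crop.png

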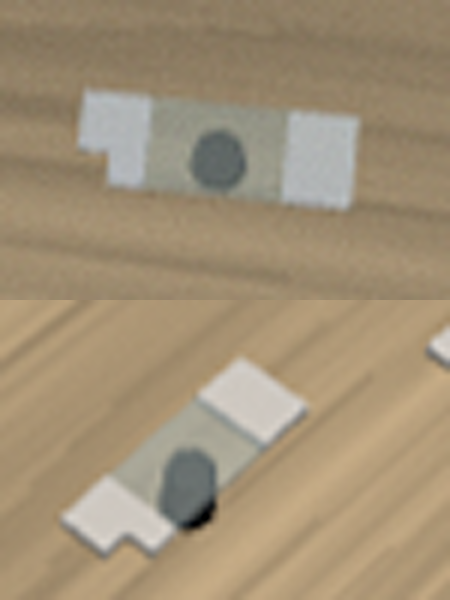

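Confirmed: the plate at top (393,352) has a square notch at its left (+y) end, on the near side. The other two have four square corners.

Run:
```python
from h import *
ct,cs=calibration('top'),calibration('side')
T=lambda x,y:(215+x/6-.42,200+y/6-.42); S=lambda x,y:(245+x/6-.42,185+y/6-.42)
f=lambda x,y:((x+.5)*.64-.5,(y+.5)*.64-.5)
A=tri(ct,T(85,90),cs,S(62,218));B=tri(ct,T(359,117),cs,S(240,57));C=tri(ct,T(350,208),cs,S(306,108))
print(A,B,C,np.linalg.norm(A-B),np.linalg.norm(B-C))
P=[onz(ct,*T(*p),.036) for p in((85,90),(359,117),(350,208))]
print('top@.036',*P,'centre',(P[0]+P[2])/2,np.linalg.norm(P[0]-P[1]),'ctr tri',(A+C)/2)
x=P[0]-P[1];print('yaw',np.degrees(np.arctan2(x[1],x[0])))
pt=[(157,236),(268,241),(257,329),(145,321)];ps=[(158,449),(255,369),(321,427),(223,518)]
for a,b in zip(pt,ps):print('pad',onz(ct,*f(*a),.013),tri(ct,f(*a),cs,f(*b)))
print('padc',np.mean([onz(ct,*f(*a),.013) for a in pt],0))
for n,p,z in(('sa',(468,271),.036),('sb',(500,398),.036),('jar',(286,417),.075),('cap',(422,439),.018),('beaker',(314,190),.035),('amber',(377,200),.04)):print(n,onz(ct,*f(*p),z))
```

```text
[ 0.52150095 -0.00086819  0.03663725] [ 0.52590016 -0.12026117  0.03671564] [ 0.48670772 -0.12115174  0.03457826] 0.11947402624405759 0.039260782699287906
top@.036 [ 5.22212392e-01 -4.71099508e-04  3.60000000e-02] [ 0.52634647 -0.12011352  0.036     ] [ 0.48664368 -0.12104779  0.036     ] centre [ 0.50442804 -0.06075944  0.036     ] 0.11971382281918305 ctr tri [ 0.50410434 -0.06100997  0.03560775]
yaw 91.9789902545606
pad [0.65475065 0.38153619 0.013     ] [0.65374762 0.38041968 0.01415227]
pad [0.67170489 0.18369316 0.013     ] [0.67338597 0.18566695 0.00131881]
pad [0.51363973 0.1745511  0.013     ] [0.51427742 0.17658618 0.00372841]
pad [0.50154347 0.36908057 0.013     ] [0.50136565 0.36998722 0.01013359]
padc [0.58540969 0.27721526 0.013     ]
sa [ 0.65762922 -0.17121584  0.036     ]
sb [ 0.45115551 -0.24616736  0.036     ]
jar [0.3747575  0.08862648 0.075     ]
cap [ 0.36894949 -0.12870526  0.018     ]
beaker [0.76879228 0.1138743  0.035     ]
amber [7.62973056e-01 5.86317954e-04 4.00000000e-02]
```

```bash
cat >> h.py <<'E'
PC=np.array([.5043,-.0609,0]); PY=np.radians(92); PAD=np.array([.5854,.2772,.17])
def tool(flip,RP):  # tool orientation for plate orientation RP
    return RP*R.from_euler('x',180,degrees=True)*R.from_euler('z',180*flip,degrees=True)
q=lambda r:r.as_quat(scalar_first=True)
def goal(flip,psi,tilt=45):
    r=tool(flip,R.from_euler('zy',[psi,-tilt],degrees=True)); return PAD-r.apply([0,0,.054]),q(r)
def grasp(flip,z): return np.array([PC[0],PC[1],z]),q(tool(flip,R.from_euler('z',PY)))
E
python3 - <<'E'
from h import *
print(env.get_state()['qpos'])
for fl in(0,1):
    for z in(.25,.084):print('g',fl,z,np.round(kin.inverse_kinematics(*grasp(fl,z)),2) if kin.inverse_kinematics(*grasp(fl,z)) is not None else None)
    for psi in range(-180,180,15):
        s=kin.inverse_kinematics(*goal(fl,psi))
        if s is not None: print(fl,psi,np.round(s,2))
E
```

```text
[ 1.08284631  0.47774563  0.02230867  1.55631712 -0.01151591  1.10930402
 -0.08309351]
g 0 0.25 [ 0.45  0.32 -0.54  1.98  0.2   0.9  -0.16]
g 0 0.084 [ 0.34  0.57 -0.43  2.08  0.43  0.57 -0.35]
0 -180 [ 0.18  0.77 -1.26  2.14  1.8   1.19 -0.48]
0 -165 [-0.46  0.41 -0.38  2.17  1.68  0.67 -0.4 ]
0 -150 [-0.46  0.41 -0.38  2.17  1.68  0.67 -0.14]
0 -135 [-0.46  0.41 -0.38  2.17  1.68  0.67  0.12]
0 -120 [-0.46  0.41 -0.38  2.17  1.68  0.67  0.38]
0 -105 [-0.46  0.41 -0.38  2.17  1.68  0.67  0.64]
0 -90 [-0.46  0.41 -0.38  2.17  1.68  0.67  0.9 ]
0 -75 [-0.46  0.41 -0.38  2.17  1.68  0.67  1.17]
0 -60 [-0.46  0.41 -0.38  2.17  1.68  0.67  1.43]
0 -45 [-0.63  0.39 -0.18  2.18  1.67  0.59  1.66]
0 -30 [-0.8   0.39  0.02  2.2   1.67  0.52  1.89]
0 -15 [-0.97  0.4   0.22  2.21  1.68  0.44  2.11]
0 0 [-1.28  0.46  0.62  2.23  1.76  0.28  2.23]
0 15 [-1.28  0.46  0.62  2.23  1.76  0.28  2.5 ]
0 30 [-1.28  0.46  0.62  2.23  1.76  0.28  2.76]
0 45 [ 0.14  0.71 -1.19  2.14  1.78  1.12 -2.86]
0 60 [ 0.14  0.71 -1.19  2.14  1.78  1.12 -2.6 ]
0 75 [ 0.14  0.71 -1.19  2.14  1.78  1.12 -2.33]
0 90 [ 
[... 896 characters left out ...]
7 -1.45]
1 -30 [-0.46  0.41 -0.38  2.17  1.68  0.67 -1.19]
1 -15 [-0.46  0.41 -0.38  2.17  1.68  0.67 -0.93]
1 0 [ 0.18  0.77 -1.26  2.14  1.8   1.19 -0.48]
1 15 [-0.46  0.41 -0.38  2.17  1.68  0.67 -0.4 ]
1 30 [-0.46  0.41 -0.38  2.17  1.68  0.67 -0.14]
1 45 [-0.46  0.41 -0.38  2.17  1.68  0.67  0.12]
1 60 [-0.46  0.41 -0.38  2.17  1.68  0.67  0.38]
1 75 [-0.46  0.41 -0.38  2.17  1.68  0.67  0.64]
1 90 [-0.46  0.41 -0.38  2.17  1.68  0.67  0.9 ]
1 105 [-0.46  0.41 -0.38  2.17  1.68  0.67  1.17]
1 120 [-0.46  0.41 -0.38  2.17  1.68  0.67  1.43]
1 135 [-0.63  0.39 -0.18  2.18  1.67  0.59  1.66]
1 150 [-0.8   0.39  0.02  2.2   1.67  0.52  1.89]
1 165 [-0.97  0.4   0.22  2.21  1.68  0.44  2.11]
```

```bash
sed -i "s/'zy'/'ZY'/" h.py
python3 - <<'E'
from h import *
for fl in(0,1):
    for psi in range(-180,180,15):
        s=kin.inverse_kinematics(*goal(fl,psi))
        if s is not None: print(fl,psi,np.round(s,2))
E
```

```text
0 -180 [-0.01  1.07 -0.87  1.1   0.23  1.84  0.78]
0 -165 [-0.2   1.01 -0.59  1.06  0.18  1.91  1.1 ]
0 -150 [-0.45  0.96 -0.18  1.08  0.09  1.9   1.47]
0 -135 [-0.51  0.94 -0.18  1.11  0.23  1.89  1.66]
0 -120 [-0.47  0.93 -0.38  1.17  0.48  1.88  1.74]
0 -105 [-0.41  0.92 -0.59  1.26  0.71  1.87  1.82]
0 -90 [-0.33  0.93 -0.79  1.38  0.94  1.86  1.9 ]
0 -75 [-0.24  0.95 -0.99  1.51  1.16  1.87  1.99]
0 -60 [-0.14  1.   -1.19  1.65  1.38  1.9   2.09]
0 -45 [-0.1   0.93 -1.19  1.79  1.47  1.75  2.23]
0 -30 [-0.15  0.73 -0.99  1.93  1.46  1.41  2.36]
0 -15 [-0.54  0.47 -0.39  2.08  1.43  0.87  2.46]
0 0 [-1.28  0.46  0.62  2.23  1.76  0.28  2.23]
0 15 [-0.69  0.36  0.02  2.25  2.19  0.35  2.19]
0 30 [-0.05  0.41 -0.57  2.23  2.43  0.31  2.37]
0 45 [ 0.37  0.56 -0.95  2.17  2.36  0.18  2.85]
0 60 [-1.18  0.9   1.27  2.19  4.39  1.31  0.58]
0 75 [ 0.35  0.6  -0.76  1.99 -0.79  0.39  0.2 ]
0 90 [ 0.37  0.68 -0.78  1.86 -0.53  0.62  0.18]
0 105 [ 0.31  0.74 -0.74  1.72 -0.42  0.86  0.26]
0 120 [ 0.27  0.82 -0.76  1.57 -0.27  1.08  0.33]
0 135 [ 0.25  0.93 -0.85  1.43 -0.09  1.3   0.37]
0 
[... 595 characters left out ...]
9 -0.91]
1 -30 [-0.05  0.84 -1.17  1.93  1.54  1.55 -0.77]
1 -15 [-0.04  0.69 -1.06  2.05  1.61  1.25 -0.66]
1 0 [ 0.18  0.77 -1.26  2.14  1.8   1.19 -0.48]
1 15 [-0.62  0.36 -0.07  2.25  2.14  0.37 -0.89]
1 30 [ 0.4   0.66 -1.17  2.2   2.03  0.58 -0.17]
1 45 [ 0.5   0.67 -1.15  2.16  2.01  0.3   0.14]
1 60 [ 0.29  0.52 -0.74  2.1  -1.35  0.18 -2.64]
1 75 [-0.08  0.49 -0.2   2.02 -1.25  0.61 -2.58]
1 90 [-0.08  0.55 -0.16  1.89 -1.03  0.82 -2.58]
1 105 [-0.09  0.62 -0.16  1.75 -0.85  1.02 -2.54]
1 120 [-0.1   0.7  -0.17  1.6  -0.69  1.2  -2.49]
1 135 [-0.12  0.77 -0.21  1.46 -0.54  1.37 -2.42]
1 150 [-0.14  0.84 -0.27  1.32 -0.39  1.53 -2.34]
1 165 [-0.17  0.91 -0.33  1.21 -0.23  1.67 -2.25]
```

Run:
```python
from h import *
env.grip(.07,25)
env.reach(*grasp(0,.22))
c=calibration('wrist'); im,d=camera('wrist')
np.savez('w.npz',d=d,**{k:np.array(v) for k,v in c.items()})
cv2.imwrite('pics/w0.png',im); s=env.get_state(); print(s['time'],s['tcp_pos'],s['qpos'],s['opening'])
```

```text
2.6917 [ 0.50442589 -0.06213987  0.22001702] [ 0.43742308  0.35694429 -0.52565908  2.00198037  0.23786483  0.84171581
 -0.18800693] 0.06979113357040768
```

View pics/w0.png

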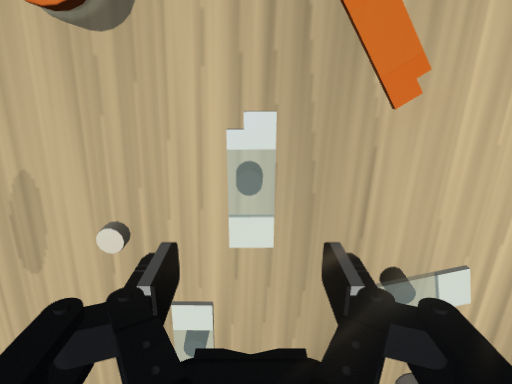

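The wrist view shows the plate upright in the frame, with the notch at its top-left. Its corners are at (277,112), (274,247) and (229,248).

Run:
```python
from h import *
c={k:v for k,v in np.load('w.npz').items()}
P=[onz(c,*p,.036) for p in((277,111.5),(274,247),(229,248))]
x=P[0]-P[1];print(P,(P[0]+P[2])/2,np.degrees(np.arctan2(x[1],x[0])),np.linalg.norm(x),np.linalg.norm(P[1]-P[2]))
```

```text
[array([ 0.52406847, -0.00180224,  0.036     ]), array([ 0.52860867, -0.12155647,  0.036     ]), array([ 0.48783382, -0.12393821,  0.036     ])] [ 0.50595115 -0.06287022  0.036     ] 92.17119281848 0.11984026494751633 0.04084434453302496
```

Both views agree to about 2 mm, so I'll use their mean and grasp. The wrist view also gives the right plate scale at z = 36 mm.

```bash
sed -i 's/PC=np.array(\[.5043,-.0609,0\])/PC=np.array([.5051,-.0619,0])/' h.py
python3 - <<'E'
from h import *
p,o=grasp(0,.085)
print(env.movel(p,.1,rot=o,stop_force=8))
s=env.get_state(); print(s['time'],s['tcp_pos'],s['force'])
env.grip(.03,25)
s=env.get_state(); print(s['time'],s['opening'],s['gripper_force'],s['force'])
if s['opening']>.035:
    env.movel(p+[0,0,.12],.08); s=env.get_state(); print(s['time'],s['opening'],s['gripper_force'],s['tcp_pos'])
    im,d=camera('side'); cv2.imwrite('pics/lift.png',cv2.resize(im[100:292,180:436],(768,576)))
E
```

```text
False
4.1917 [ 0.50549113 -0.06191399  0.08553404] [-0.03789846 -0.09173228  0.65017744]
4.5667 0.03969023261525295 25.00942289829254 [-0.58974335  0.82453601  6.52524788]
6.2167 0.03981226550957908 25.229639410972595 [ 0.50484345 -0.06186741  0.20453036]
```

View pics/lift.png

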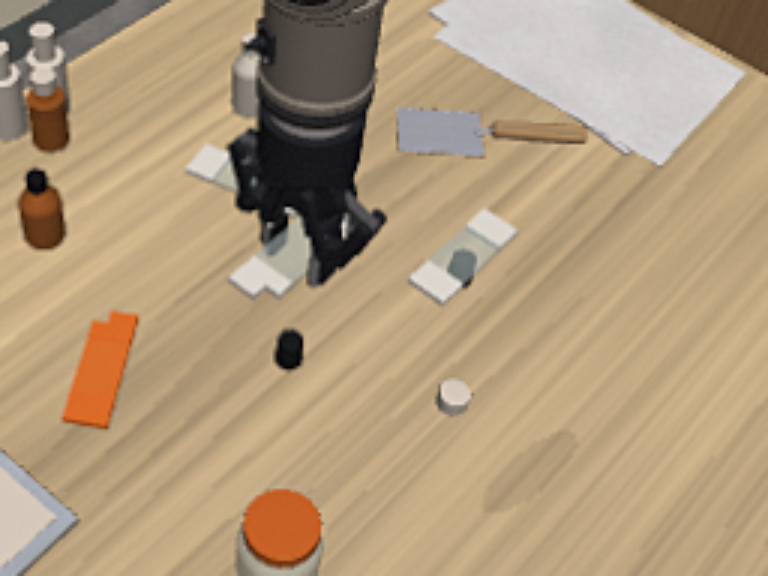

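The plate is off its bung and level in the fingers, and the spares haven't moved. Next I carry it over the pad and tilt it.

Run:
```python
from h import *
p,o=goal(0,120)
try: env.movel(p,.09,rot=o)
except env.PlanningError as e:
    print(e); env.reach(p,o)
env.dwell(.5)
s=env.get_state(); print(s['time'],s['opening'],s['gripper_force'],s['tcp_pos'],p,s['orientation'],o,s['force'])
for n in('side','top'):
    im,d=camera(n); cv2.imwrite(f'pics/{n}1.png',im)
a=cv2.imread('pics/side1.png')[180:340,90:290];b=cv2.imread('pics/top1.png')[110:270,50:250]
cv2.imwrite('pics/end.png',np.hstack([cv2.resize(x,(400,320),interpolation=cv2.INTER_CUBIC) for x in(a,b)]))
```

```text
10.4917 0.0397681928624669 25.241805911064148 [0.60449319 0.24412221 0.208185  ] [0.60449188 0.24413189 0.20818377] [-0.33140442  0.46192476  0.8001177   0.19133294] [-0.33141357  0.46193977  0.80010315  0.19134172] [ 0.07177442 -0.09207841 -0.15704444]
```

View pics/end.png

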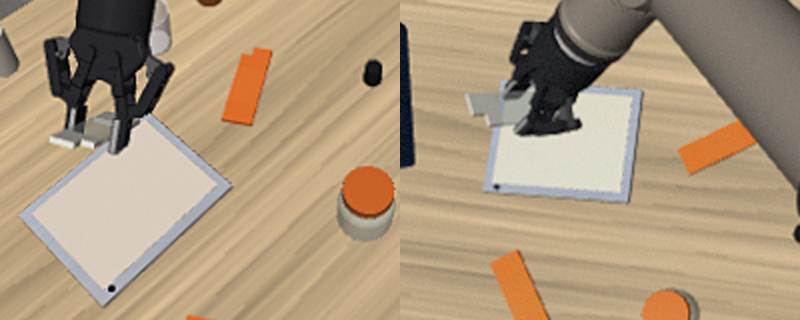

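Run:
```python
from h import *
s=env.get_state(); r=R.from_quat(s['orientation'],scalar_first=True)
g=s['tcp_pos']+r.apply([0,0,.052]); px=r.apply([1,0,0])
L=g+.06*px; print(g,L,px)
for n in('top','side'):
    c=calibration(n);K=np.array([[c['fx'],0,c['cx']],[0,c['fy'],c['cy']],[0,0,1.]])
    print(n,cv2.projectPoints(np.array([L,g]),np.array(c['rvec'],float),np.array(c['tvec'],float),K,np.array([c['k1'],0,0,0.]))[0].squeeze())
```

```text
[0.5861279  0.27598063 0.17141099] [0.56491469 0.3127227  0.21383763] [-0.35355347  0.61236778  0.70711077]
top [[ 85.73045981 164.60825791]
 [111.19226801 163.01639828]]
side [[123.43657877 251.21312441]
 [138.06705067 244.02345193]]
```

The predicted label-end pixels, top (86,165) and side (123,251), match what I see: about (89,162) and (118,250). The plate has not slipped, so I'm handing in.

```bash
python3 -c "
from h import *
print(job.job_done())"
```

```text
the job is handed in; nothing more can be done
None
```

I handed the job in with the notched plate held still by its clear middle at 25 N, over the centre of the light pad about 17 cm above the table, tipped 45° with the notched end up and top face up; the judge's verdict was not shown.

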